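# Clip a glaze test tile into the inspection stage

### The arm

A 7-joint arm with a two-finger parallel gripper is mounted at the origin on the work surface. World frame = base frame: x ahead of the robot, y to its left, z up, the work surface at z = 0. Lengths are in mm, angles in rad, forces in N, time in s.
With the tool pointing down it reaches from about 400 to 850 mm from the base axis. Payload 4.5 kg.
Tool frame: the origin (TCP) lies between the finger pads; the fingertips stand robot.tips_ahead ahead of it and the grasp point (between the pads) lies 6 mm ahead of it (robot.tips_ahead is the distance from the TCP to the fingertips, in mm); z points along the fingers, y is the direction in which the jaws open and shut (so a half turn about z gives the same grasp; the last joint's range is limited). The gripper opens to 88 mm and grips with 3 to 60 N. Pads are 18 mm wide; open, the fingers measure 123 mm over their backs; the gripper's body (75 mm by 187 mm) begins 45 mm behind the grasp point.
Start: joints at [1.299, 0.689, -0.195, 1.565, 0.157, 0.902, -0.215], TCP at [188.188, -596.017, 263.743] pointing down, gripper open.
Joint ranges: [-3.01, 3.01], [-0.46, 2.08], [-1.47, 1.51], [0.13, 2.56], [-1, 4.14], [0.04, 2.09], [-2.66, 2.66]. Speed limits (rad/s): [2.57, 2.57, 3.14, 3.14, 3.14, 3.14, 3.14].

### API

Orientations are given as a 3x3 rotation matrix whose columns are the frame's x, y, z axes.
In Python, from workcell import status, imaging, order, robot gives the robot as it stands.
- The arm moves only by the tool drive_tool, never from a script. Its argument "rows" is one flat list of numbers, 7 for each row, row after row: the closure, from -1 (fully open) to 1 (shut), so that 0 is half open, then the shift along the world's x, y, z in cm, then the turn, a rotation vector about the world's x, y, z in rad. A call has 1 to 8 rows; each row shifts and turns the commanded pose from where the row before left it; what a row does not reach is not made up. A row lasts 1/8 s, in which the tool goes at most 62.5 mm and 10.7 degrees, less where a joint would pass 70% of its speed; a pose out of reach is approached as far as the arm can. A call is refused whole if a number of a shift passes 6.25 or a number of a turn 0.188, either way. A call with a gripper value outside its range is refused whole. The fingers move at their own pace and stop on an object; "grip_force" is the grip in N (left out, the last holds). Time passes only in rows, so rows that do not move let the fingers close. It gives the time, the measured TCP pose, the force and the opening at its end, in the units of the state.
- status.read_state(): the state, without advancing time (a new reading comes with each control period).
- imaging.capture(name): name is "scene" or "top" or "wrist"; returns (picture, depth): 480x640x3 uint8, blue, green, red; 480x640 float32, mm along the optical axis (not along the pixel's ray), 0 where there is no reading.
- imaging.camera_params(name): a dict with "fx", "fy", "cx", "cy" (pixels), "k1" (the pictures are not rectified: a ray, as slopes to the right and down, at radius r is drawn at 1 + k1 r^2 times it, then the intrinsics apply), "R" (3x3) and "t" (3): a world point X has camera coordinates R X + t; the wrist camera has in their place "hand_eye" (4x4, takes a point from camera to tool coordinates, whose origin is the TCP and whose axes are the flange's). Camera axes: x right, y down, z forward; pixel columns grow to the right and rows downward; lengths in mm; the calibration is good to about 2 mm. A picture is of the moment at which its call begins: read the wrist's pose just before it. camera_params takes no time and is no camera call.
- order.close_job(): hands the job in, once; it reports no verdict.
The state is a dict: "time_s": time; "joint_pos": joint angles; "qd": joint speeds; "tau": joint torques, N m; "tcp_pos": TCP position; "orientation": TCP orientation; "force": force on the tool from outside, world axes, zero at the start; "torque": the same for the moment, N m; "opening": finger opening in mm.
Only numpy, scipy, OpenCV 4.12 (cv2) and the standard library are available. Lean on these libraries where they do the work, as an engineer would, in place of code of your own. Each camera call takes 0.05 s, during which the arm holds its last target. There are 200 camera calls.

### The job

Take the green test tile by its upright, set its foot on the bed of the inspection stage and slide it toe first under both spring clips, letting its ramped toe lift them, until they snap down into its groove. Go on gently until the toe presses the red sprung plate at the stop in by about 2 mm, never more than 4 mm, then let go, leaving the tile flat, straight and centred, held by the clips and touching the plate. Keep the hand off the stage and its clips, and do not disturb the other things.

Things in the scene. Friction and masses are not known exactly. Their poses are not given: they have to be found in the camera images.
- tile_green: green-glazed L-shaped ceramic test tile to mount, 0.11 to 0.2 kg, standing on its foot. Origin: centre of its underside; x along the foot towards the toe, y across, z up. Foot 122 long (x -61 to +61), 50 wide, 12 thick, with a ramped toe and a wide cross groove near the front; at its rear end an upright wall (x -61 to -53), 50 wide, top 70 above the underside
- tile_green_grip (a point): centre of the green tile's upright wall: 57 behind the tile's origin, 41 above its underside; axes as the tile. The wall is 8 thick along x, with flat faces, free to pinch from above with the fingers closing along the tile's x
- tile_green_toe (a point): middle of the leading edge of the green tile's toe: 61 ahead of the tile's origin, 1 above the underside; axes as the tile. From here a full-width ramp rises from 2 to 12 thick over 28, ending in a flat ridge 6 long
- tile_green_groove (a point): middle of the floor of the dark cross groove behind the ridge of the green tile: 5 ahead of the tile's origin, 5 above the underside. The groove is 44 wide along x and 7 deep, with upright walls; the clip noses snap down into it
- stage: grey inspection stage fixed to the table. Origin on the table under it; x is the direction a tile is slid in, y left, z up. Flat pale bed, top 30 above the table, x -125 to +123, 90 wide, no side guides: the tile must be centred on the x axis. Two clip brackets at x = 113, 55 high. A magnifier is folded down behind them: post at x = 123, y = 52, 71 high, lens at x 200 to 296
- clip_left_nose (a point): underside of the left clip's rounded nose (radius 3.5, 9 wide). At rest at x = 19, y = +14 of the stage, 3 above the bed. The steel spring clip pivots at stage x = 113, 20 above the bed, and reaches back towards -x; past the nose its tip turns up to 16 above the bed at x = 5
- clip_right_nose (a point): the same for the right clip, at y = -14 of the stage
- plate (a joint): travel (m) of the red sprung contact plate, 34 wide and 9 high, on the front of the brass stop across the bed: 0 free, grows as a toe presses it in, 0.006 at its end. About 0.4 N to start it, then 1.2 N per mm. The stop can be set anywhere, so the free plate's face lies at stage x = 64 to 88, not measured: find it by feel; wherever it is, the clip noses then stand in the groove
- clip_left (a joint): angle of the left clip (rad): 0 at rest; about 0.095 riding on the tile's ridge; about 0.021 when snapped down into the groove. Sprung down: about 1.2 N at the nose at rest, 1.7 N on the ridge; clips and friction resist the tile with about 5 to 13 N up the ramp (it springs ahead as they snap), and 2 to 6 N after, before the plate adds to it
- clip_right (a joint): the same for the right clip
- tile_blue: another tile of the same shape, blue glaze; leave alone. Origin at the centre of its underside
- tile_amber: another tile of the same shape, amber glaze; leave alone. Origin at the centre of its underside
- jar: dark brown jar, 112 across, 125 high; leave alone. Origin under its centre
- bowl: pale bowl, 170 across, 80 high; leave alone. Origin under its centre
- brush: brush lying on the table, about 190 long; leave alone
- spatula: spatula lying on the table, about 200 long; leave alone
- tray: empty white tray 120 x 160, 45 high; leave alone. Origin under its centre

How it is judged (in metres and radians):
On the way, in this order (a step that is already met when the one before it is completed fails the run):
1. the toe has lifted both clips: each rides on the tile (over 0.07 rad) (value of joint each of clip_left, clip_right above 0.07 rad), for 0.04 s.
2. both clips have snapped down (under 0.06 rad) and the toe holds the plate pressed in by 1 mm or more for 0.15 s (value of joint clip_left between 0.006 and 0.06 rad and value of joint clip_right between 0.006 and 0.06 rad and value of joint plate above 0.001 m), for 0.15 s.
At the end, for the whole second after the job is handed in: Both clips are down in the groove (0.006 to 0.06 rad), the toe still keeps the plate pressed in (0.3 to 4 mm) and lies within 6 mm of the stage's centre line, the tile is in line with the stage to 0.07 rad, flat on the bed to 0.04 rad, at rest and released (value of joint clip_left between 0.006 and 0.06 rad and value of joint clip_right between 0.006 and 0.06 rad and value of joint plate between 0.0003 and 0.004 m and y of tile_green_toe in the frame of stage between -0.006 and 0.006 m and angle between the x axis of tile_green and the x axis of stage, either way round below 0.07 rad and angle between tile_green's own z axis and vertical below 0.04 rad and linear speed of tile_green below 0.01 m/s); the robot touches nothing.
It fails at once if the plate is pressed in by more than 4 mm (value of joint plate above 0.004 m).
It fails at once if the hand presses on the stage or its clips with more than 2 N (contact force between any of the fingers, the arm and stage above 2 N).
It fails at once if another thing is moved by more than 15 mm (distance of any of tile_blue, tile_amber, jar, bowl, brush, spatula, tray from where it was at the start of the episode above 0.015 m).
It also fails if it takes over 72 s, if anything falls off the work surface, if the arm or the gripper's body presses on something with over 40 N, if the wrist force passes 120 N, or if a joint passes its speed limit or range.

## Working session

There is one attempt and no reset: what is moved stays moved. The work goes in short steps, Python scripts to look and compute and a tool call to move; the robot and the scene stay as the last step left them, time stands still between calls to the robot, and variables do not carry over. Pictures are saved under pics/ and viewed, about 8 in all and at most 12, crops included, and the job is handed in when it is done.

Besides the shell and the picture viewer there is one more tool, called after ">>>" by a JSON object that holds its "method" and its "body", one argument or row to a line. drive_tool: Moves the arm, as the interface text tells. Its arguments: {"type":"object","properties":{"rows":{"type":"array"},"grip_force":{"type":"number"}},"required":["rows"]}

```bash
mkdir -p pics; ls
cat > h.py <<'E'
import numpy as np, cv2
from workcell import status, imaging, order, robot
def cap(n):
    s=status.read_state(); im,d=imaging.capture(n); return s,im,d
def cloud(n,s,d):
    p=imaging.camera_params(n); K=np.array([[p['fx'],0,p['cx']],[0,p['fy'],p['cy']],[0,0,1]])
    v,u=np.mgrid[0:480,0:640]; 
    # undistort: slopes distorted = s*(1+k1 r^2)
    pts=cv2.undistortPoints(np.stack([u,v],-1).reshape(-1,1,2).astype(float),K,np.array([p['k1'],0,0,0.]),None,None).reshape(480,640,2)
    C=np.dstack([pts[...,0]*d,pts[...,1]*d,d])
    if n=='wrist':
        H=np.array(p['hand_eye']); T=C@H[:3,:3].T+H[:3,3]
        W=T@np.array(s['orientation']).T+np.array(s['tcp_pos'])
    else: W=(C-np.array(p['t']))@np.array(p['R'])
    W[d<=0]=np.nan
    return W
E
python3 - <<'E'
from h import *
s,im,d=cap('top'); cv2.imwrite('pics/top.png',im); np.savez('top.npz',im=im,W=cloud('top',s,d))
s2,im,d=cap('scene'); cv2.imwrite('pics/scene.png',im); np.savez('scene.npz',im=im,W=cloud('scene',s2,d))
print({k:np.round(v,3).tolist() for k,v in s.items()}, robot.tips_ahead)
E
```

```text
pics
{'time_s': 0.0, 'joint_pos': [1.299, 0.69, -0.195, 1.566, 0.157, 0.902, -0.215], 'qd': [0.001, 0.001, 0.001, 0.001, -0.0, -0.002, -0.001], 'tau': [0.001, -52.755, -1.267, -15.343, -0.053, 0.007, 0.0], 'tcp_pos': [187.967, -595.444, 262.904], 'orientation': [[0.954, 0.301, -0.001], [0.301, -0.954, 0.002], [-0.0, -0.002, -1.0]], 'force': [0.737, 0.204, -0.257], 'torque': [0.03, -0.018, 0.048], 'opening': 87.851} 25.0
```

View pics/top.png

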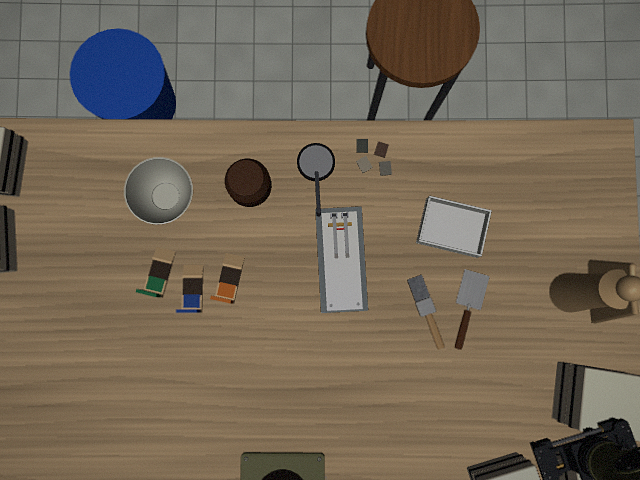

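View pics/scene.png

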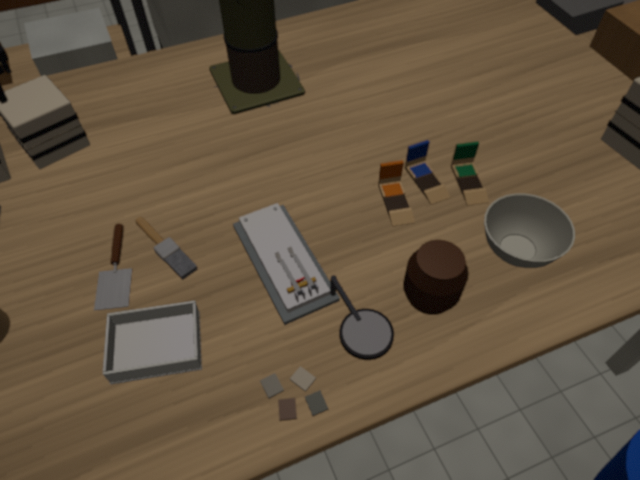

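Top view: the green tile is at about (155,275) with its toe up and slightly right. The stage runs from (345,310) to (340,207), with clips at the far end. Next I'll measure both.

Run:
```python
from h import *
z=np.load('top.npz'); im,W=z['im'],z['W']; hsv=cv2.cvtColor(im,cv2.COLOR_BGR2HSV)
def rect(P): 
    r=cv2.minAreaRect(P[:,:2].astype(np.float32)); return np.round(r[0],1),np.round(r[1],1),round(r[2],2),np.round(cv2.boxPoints(r)).tolist()
for u,v in [(300,240),(340,290),(160,270),(283,470)]: print(u,v,np.round(W[v,u],1))
x,y,Z=W[...,0],W[...,1],W[...,2]
U,V=np.meshgrid(range(640),range(480))
# bed
m=(U>310)&(U<375)&(V>200)&(V<320)&(Z>24)&(Z<36); print('bed',m.sum(),rect(W[m]))
r=(U>130)&(U<182)&(V>245)&(V<302)
for lo,hi in [(8,16),(60,80),(4,80)]:
    m=r&(Z>lo)&(Z<hi); print('green',lo,m.sum(),rect(W[m]),W[m].mean(0).round(1))
g=r&(hsv[...,0]>50)&(hsv[...,0]<90)&(hsv[...,1]>100); print('greenpx',rect(W[g&(Z>60)]))
for n,(a,b,c,dd) in dict(blue=(172,206,262,315),amber=(208,246,255,306)).items():
    m=(U>a)&(U<b)&(V>c)&(V<dd)&(Z>6); print(n,rect(W[m]))
m=(U>295)&(U<335)&(V>140)&(V<215)&(Z>20); print('mag',rect(W[m]),np.nanmax(Z[m]))
```

```text
300 240 [629.3 -40.3   3.2]
340 290 [ 500.1 -142.2   33. ]
160 270 [550.4 316.3   8. ]
283 470 [64.1 -3.3 18.8]
bed 2812 (array([ 575.7, -148.6]), array([248.6, 113.9]), 4.85, [[447.0, -102.0], [457.0, -216.0], [704.0, -195.0], [695.0, -81.0]])
green 8 446 (array([540.2, 325.1]), array([134. , 123.7]), 5.35, [[468.0, 380.0], [479.0, 257.0], [613.0, 270.0], [601.0, 393.0]]) [541.4 320.5  11.5]
green 60 80 (array([491.8, 333. ]), array([51.2,  8.8]), 76.05, [[481.0, 309.0], [490.0, 307.0], [502.0, 357.0], [494.0, 359.0]]) [491.7 331.3  70.2]
green 4 1089 (array([541.7, 326.6]), array([143.4, 128.7]), 1.56, [[468.0, 389.0], [472.0, 260.0], [615.0, 264.0], [612.0, 393.0]]) [541.  322.2  14. ]
greenpx (array([491.5, 332.8]), array([50.6,  7. ]), 75.87, [[482.0, 309.0], [489.0, 307.0], [501.0, 356.0], [494.0, 358.0]])
blue (array([503.2, 240.9]), array([130.7,  81.4]), 2.23, [[436.0, 279.0], [439.0, 198.0], [570.0, 203.0], [567.0, 284.0]])
amber (array([525.1, 147.4]), array([ 87.3, 125. ]), 87.88, [[461.0, 106.0], [586.0, 101.0], [589.0, 189.0], [464.0, 193.0]])
mag (array([777.9, -80.1]), array([180.7,  92.9]), 0.54, [[687.0, -34.0], [688.0, -127.0], [869.0, -126.0], [868.0, -33.0]]) 79.7694454758835
```

>>> {"method": "drive_tool", "body": {
  "rows": [-1, 3.1, 4.1, 0, 0, 0, 0.113, -1, 3.1, 4.1, 0, 0, 0, 0.113, -1, 3.1, 4.1, 0, 0, 0, 0.113, -1, 3.1, 4.1, 0, 0, 0, 0.113, -1, 3.1, 4.1, 0, 0, 0, 0.113, -1, 3.1, 4.1, 0, 0, 0, 0.113, -1, 3.1, 4.1, 0, 0, 0, 0.113, -1, 3.1, 4.1, 0, 0, 0, 0.113],
  "grip_force": 30
}}

```text
time_s: 1.1
tcp_pos: [436.8, -266.7, 263.6]
orientation: [[0.35, 0.937, -0.0], [0.937, -0.35, 0.0], [-0.0, -0.0, -1.0]]
force: [1.3, -1.0, 0.5]
opening: 88.3
```

```bash
python3 -c "
from h import *
p=imaging.camera_params('wrist');print(p['fx'],np.round(p['hand_eye'],3))"
```

```text
420.8817437388865 [[ 0.0000e+00 -9.6600e-01 -2.6000e-01  6.6852e+01]
 [ 1.0000e+00  0.0000e+00 -1.0000e-03  1.8900e-01]
 [ 1.0000e-03 -2.6000e-01  9.6600e-01 -1.2060e+02]
 [ 0.0000e+00  0.0000e+00  0.0000e+00  1.0000e+00]]
```

>>> {"method": "drive_tool", "body": {
  "rows": [-1, 3.4, 3.6, 0, 0, 0, 0.11, -1, 3.4, 3.6, 0, 0, 0, 0.11, -1, 3.4, 3.6, 0, 0, 0, 0.11, -1, 3.4, 3.6, 0, 0, 0, 0.11, -1, 0, 0, 0, 0, 0, 0, -1, 0, 0, 0, 0, 0, 0]
}}

```text
time_s: 1.85
tcp_pos: [571.4, -124.7, 263.2]
orientation: [[-0.078, 0.997, -0.002], [0.997, 0.078, -0.001], [-0.001, -0.002, -1.0]]
force: [-1.5, -1.0, -0.3]
opening: 88.3
```

Run:
```python
from h import *
s,im,d=cap('wrist'); cv2.imwrite('pics/w1.png',im); np.savez('w1.npz',im=im,W=cloud('wrist',s,d))
print(s['tcp_pos'],s['force'])
```

```text
[ 571.44602754 -124.69586893  263.16489149] [-1.45754708 -0.98211277 -0.28682911]
```

View pics/w1.png

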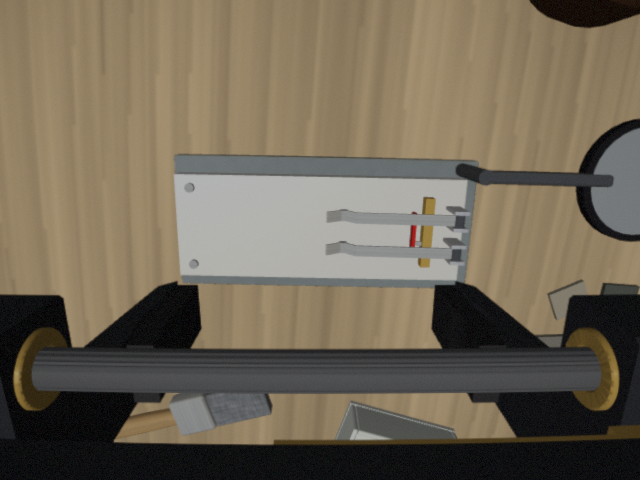

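The wrist view shows the whole stage: pale bed from (176,174) to (465,280), clip noses at about (343,216) and (343,247), red plate at about (413,230). Next I fit the bed axis.

Run:
```python
from h import *
z=np.load('w1.npz'); im,W=z['im'],z['W']; hsv=cv2.cvtColor(im,cv2.COLOR_BGR2HSV)
U,V=np.meshgrid(range(640),range(480)); Z=W[...,2]
def rect(P): 
    r=cv2.minAreaRect(P[:,:2].astype(np.float32)); return np.round(r[0],1),np.round(r[1],1),round(r[2],2),np.round(cv2.boxPoints(r),1).tolist()
box=(U>150)&(U<500)&(V>140)&(V<300)
m=box&(hsv[...,2]>150)&(hsv[...,1]<40)&(abs(Z-30)<8)
m=cv2.morphologyEx(m.astype(np.uint8),cv2.MORPH_OPEN,np.ones((5,5)))>0
print('bedZ',np.nanmedian(Z[m]),rect(W[m]))
P=W[m];R=rect(P)
# edges fit: per-x bins min/max y
a=np.radians(4.5);ex=np.array([np.cos(a),np.sin(a)]);ey=np.array([-ex[1],ex[0]])
c=np.array([575.,-148]);q=(P[:,:2]-c)@np.c_[ex,ey]
bx=np.arange(-110,0,5);hi=[];lo=[]
for b in bx:
    k=abs(q[:,0]-b)<2.5; lo.append(q[k,1].min());hi.append(q[k,1].max())
print(np.round(lo,1),np.round(hi,1));print(np.polyfit(bx,lo,1),np.polyfit(bx,hi,1), q[:,0].min(),q[:,0].max())
for n,mm in dict(red=box&((hsv[...,0]<8)|(hsv[...,0]>172))&(hsv[...,1]>150),brass=box&(hsv[...,0]>15)&(hsv[...,0]<30)&(hsv[...,1]>130)).items():
    qq=(W[mm][:,:2]-c)@np.c_[ex,ey]; print(n,mm.sum(),qq.min(0),qq.max(0),np.nanmax(W[mm][:,2]))
m=box&(Z>38)&(U<455); qq=(W[m][:,:2]-c)@np.c_[ex,ey]
for sgn in (1,-1):
    t=(qq[:,1]*sgn>0)&(qq[:,0]<110)&(abs(qq[:,1])<25); print('clip',sgn,t.sum(),qq[t].min(0),qq[t].max(0),np.polyfit(qq[t,0],qq[t,1],1))
```

```text
bedZ 29.73319916977104 (array([ 575.4, -145.4]), array([248.9,  90.6]), 3.33, [[448.5, -107.4000015258789], [453.79998779296875, -197.8000030517578], [702.2000122070312, -183.3000030517578], [697.0, -92.9000015258789]])
[-39.6 -39.3 -40.3 -40.3 -40.3 -40.5 -40.7 -40.3 -40.3 -40.1 -41.5 -41.2
 -41.4 -41.  -41.2 -41.2 -40.9 -41.2 -41.  -42.  -42.2 -42. ] [49.4 49.3 49.3 49.3 49.2 49.2 49.3 49.3 49.2 49.2 48.3 48.3 48.4 48.3
 48.4 48.3 48.3 48.3 48.2 47.5 47.5 47.4]
[-2.03039452e-02 -4.20179454e+01] [-1.87511350e-02  4.75524172e+01] -124.11359527118681 125.56977675819597
red 101 [-53.26361641 -10.25257996] [81.96203302 32.79815506] 246.9912223004486
brass 446 [nan nan] [nan nan] 251.2593884526466
clip 1 1689 [6.21227824 0.22184387] [109.9507214   24.91048824] [-0.03355593 17.32850476]
clip -1 1649 [  5.5395495  -24.94045089] [ 1.09874266e+02 -9.37971184e-02] [-7.84803370e-03 -1.12347213e+01]
```

>>> {"method": "drive_tool", "body": {
  "rows": [-1, -0.5, 5.8, 0, 0, 0, -0.04, -1, -0.5, 5.8, 0, 0, 0, -0.04, -1, -0.5, 5.8, 0, 0, 0, -0.04, -1, -0.5, 5.8, 0, 0, 0, -0.04, -1, -0.5, 5.8, 0, 0, 0, -0.04, -1, -0.5, 5.8, 0, 0, 0, -0.04, -1, -0.5, 5.8, 0, 0, 0, -0.04, -1, -0.5, 5.8, 0, 0, 0, -0.04]
}}

```text
time_s: 2.9
tcp_pos: [532.6, 339.5, 263.8]
orientation: [[0.243, 0.97, 0.001], [0.97, -0.243, -0.002], [-0.002, 0.001, -1.0]]
force: [0.9, 0.6, 0.3]
opening: 88.2
```

>>> {"method": "drive_tool", "body": {
  "rows": [-1, 0, 0, 0, 0, 0, 0, -1, 0, 0, 0, 0, 0, 0, -1, 0, 0, 0, 0, 0, 0]
}}

```text
time_s: 3.28
tcp_pos: [533.3, 337.0, 263.6]
orientation: [[0.242, 0.97, 0.0], [0.97, -0.242, -0.002], [-0.002, 0.001, -1.0]]
force: [0.0, -0.1, -0.3]
opening: 88.4
```

Run:
```python
from h import *
s,im,d=cap('wrist'); cv2.imwrite('pics/w2.png',im); W=cloud('wrist',s,d);np.savez('w2.npz',im=im,W=W)
print(s['tcp_pos'],s['force'])
def rect(P): 
    r=cv2.minAreaRect(P[:,:2].astype(np.float32)); return np.round(r[0],1),np.round(r[1],1),round(r[2],2),np.round(cv2.boxPoints(r),1).tolist()
hsv=cv2.cvtColor(im,cv2.COLOR_BGR2HSV); g=(hsv[...,0]>50)&(hsv[...,0]<90)&(hsv[...,1]>100)
Z=W[...,2]; print(g.sum(),'top',rect(W[g&(Z>66)&(Z<75)]),np.nanmedian(Z[g&(Z>66)]))
near=np.hypot(W[...,0]-547,W[...,1]-319)<45
print('foot',rect(W[g&(Z>8)&(Z<16)]))
# top views stage recheck
z=np.load('top.npz'); im,W=z['im'],z['W']; hsv=cv2.cvtColor(im,cv2.COLOR_BGR2HSV)
U,V=np.meshgrid(range(640),range(480))
m=(U>310)&(U<375)&(V>200)&(V<320)&(hsv[...,2]>150)&(hsv[...,1]<40)&(W[...,2]<36); m=cv2.morphologyEx(m.astype(np.uint8),cv2.MORPH_OPEN,np.ones((3,3)))>0
print('bed top',m.sum(),rect(W[m]))
```

```text
[533.30018245 336.95491534 263.63967384] [ 0.01893732 -0.13397393 -0.33404844]
3484 top (array([491.7, 334.3]), array([50. ,  7.9]), 76.18, [[481.8999938964844, 311.0], [489.5, 309.1000061035156], [501.5, 357.70001220703125], [493.79998779296875, 359.6000061035156]]) 265.9684611026938
foot (array([515.6, 327.9]), array([40.8, 32.3]), 76.02, [[495.0, 312.0], [526.4000244140625, 304.20001220703125], [536.2000122070312, 343.79998779296875], [504.8999938964844, 351.6000061035156]])
bed top 2540 (array([ 575.5, -146.2]), array([247. ,  88.9]), 3.6, [[449.5, -109.5999984741211], [455.0, -198.3000030517578], [701.5999755859375, -182.8000030517578], [696.0, -94.0999984741211]])
```

View pics/w2.png

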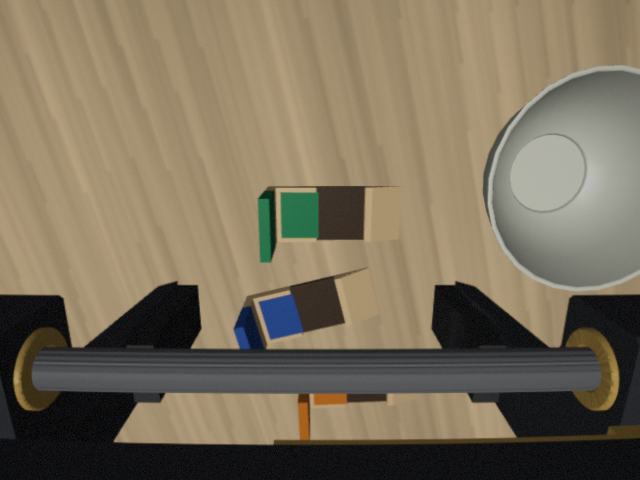

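Both cameras agree: wall top centre is about (491.7, 334), yaw -0.244, top height 70. The blue tile's toe is close at (365,270) but stays clear of the fingers. Now descending.

>>> {"method": "drive_tool", "body": {
  "rows": [0, -1.04, -0.08, -2.5, 0, 0, 0, 0, -1.04, -0.08, -2.5, 0, 0, 0, 0, -1.04, -0.08, -2.5, 0, 0, 0, 0, -1.04, -0.08, -2.5, 0, 0, 0, 0, 0, 0, -3.6, 0, 0, 0, 0, 0, 0, -3.6, 0, 0, 0, 0, 0, 0, -3.5, 0, 0, 0, 0, 0, 0, 0, 0, 0, 0]
}}

```text
time_s: 4.32
tcp_pos: [489.8, 334.4, 54.8]
orientation: [[0.24, 0.971, -0.003], [0.971, -0.24, -0.004], [-0.005, -0.002, -1.0]]
force: [0.0, -0.2, 0.4]
opening: 44.3
```

>>> {"method": "drive_tool", "body": {
  "rows": [1, 0, 0, 0, 0, 0, 0, 1, 0, 0, 0, 0, 0, 0, 1, 0, 0, 0, 0, 0, 0, 1, 0, 0, 0, 0, 0, 0, 1, 0, 0, 0, 0, 0, 0, 1, 0, 0, 0, 0, 0, 0],
  "grip_force": 35
}}

```text
time_s: 5.08
tcp_pos: [491.1, 337.0, 57.5]
orientation: [[0.239, 0.971, 0.001], [0.971, -0.239, 0.001], [0.001, 0.001, -1.0]]
force: [-0.1, -0.8, 5.8]
opening: 7.6
```

>>> {"method": "drive_tool", "body": {
  "rows": [1, 0, 0, 1, 0, 0, 0, 1, 0, 0, 2.5, 0, 0, 0, 1, 0, 0, 3.5, 0, 0, 0, 1, 0, 0, 3.5, 0, 0, 0, 1, 0, 0, 1.5, 0, 0, 0, 1, -0.1, -1.5, 0, 0, 0, 0, 1, -0.3, -3.5, 0, 0, 0, 0.03, 1, -0.4, -5, 0, 0, 0, 0.03]
}}

```text
time_s: 6.08
tcp_pos: [481.4, 235.3, 175.2]
orientation: [[0.177, 0.984, -0.002], [0.984, -0.177, -0.001], [-0.001, -0.002, -1.0]]
force: [0.3, -0.6, -2.4]
opening: 7.7
```

>>> {"method": "drive_tool", "body": {
  "rows": [1, -0.5, -5, 0, 0, 0, 0.03, 1, -0.5, -5, 0, 0, 0, 0.03, 1, -0.5, -5, 0, 0, 0, 0.03, 1, -0.5, -5, 0, 0, 0, 0.03, 1, -0.5, -5, 0, 0, 0, 0.03, 1, -0.5, -5, 0, 0, 0, 0.03, 1, -0.5, -4, 0, 0, 0, 0.03, 1, 0, 0, 0, 0, 0, 0]
}}

```text
time_s: 7.08
tcp_pos: [444.3, -108.0, 175.1]
orientation: [[-0.021, 1.0, -0.006], [1.0, 0.021, -0.002], [-0.002, -0.006, -1.0]]
force: [0.1, 0.3, -1.7]
opening: 7.8
```

>>> {"method": "drive_tool", "body": {
  "rows": [1, -0.4, -3, 0, 0, 0, 0.03, 1, -0.3, -2, 0, 0, 0, 0, 1, 0, 0, 0, 0, 0, 0, 1, 0, 0, 0, 0, 0, 0]
}}

```text
time_s: 7.58
tcp_pos: [440.4, -151.7, 176.4]
orientation: [[-0.061, 0.998, -0.0], [0.998, 0.061, 0.001], [0.001, -0.0, -1.0]]
force: [-1.2, 1.0, -2.1]
opening: 7.9
```

>>> {"method": "drive_tool", "body": {
  "rows": [1, 0, 0, -2, 0, 0, 0, 1, 0, 0, -3, 0, 0, 0, 1, 0, 0, -2, 0, 0, 0, 1, 0, 0, -0.8, 0, 0, 0, 1, 0, 0, 0, 0, 0, 0, 1, 0, 0, 0, 0, 0, 0, 1, 0, 0, 0, 0, 0, 0]
}}

```text
time_s: 8.45
tcp_pos: [441.0, -153.3, 99.4]
orientation: [[-0.059, 0.998, 0.001], [0.998, 0.059, -0.0], [-0.0, 0.001, -1.0]]
force: [0.1, 0.2, -2.5]
opening: 7.6
```

```bash
cat >> h.py <<'E'
def look(tag):
    s,im,d=cap('wrist'); cv2.imwrite(f'pics/{tag}.png',im); W=cloud('wrist',s,d); np.savez(tag+'.npz',im=im,W=W)
    print(np.round(s['tcp_pos'],1),np.round(s['force'],2)); return s,im,W
E
python3 -c "
from h import *
look('w3')"
```

```text
[ 441.  -153.3   99.4] [ 0.08  0.22 -2.54]
```

View pics/w3.png

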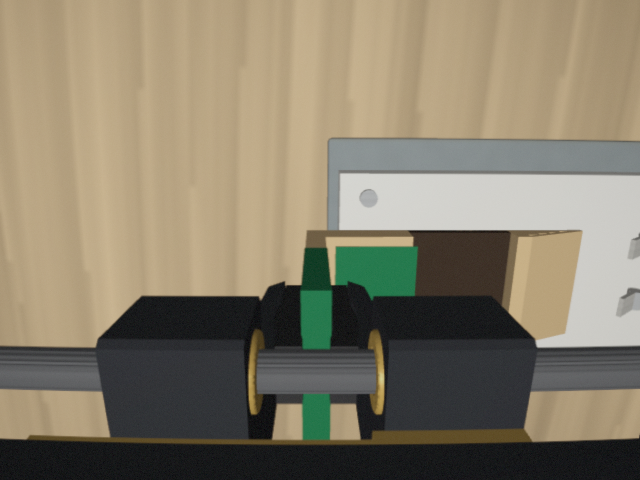

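The tile is held in line above the rear of the bed. Its left foot edge is at row ~231 and the bed's left edge at row ~172. Next I measure the gap (should be 20 mm) and the relative yaw.

```bash
cat >> h.py <<'E'
def fitgap(im,W,zt,u0,u1,vmax=300):
    # per column: bed +y edge (first bed-height pixel from above) and tile +y edge (first pixel at z~zt)
    hsv=cv2.cvtColor(im,cv2.COLOR_BGR2HSV); Z=W[...,2]
    bed=(abs(Z-30)<7)&(hsv[...,2]>150)&(hsv[...,1]<40); til=(abs(Z-zt)<4)&(hsv[...,1]>60)|(abs(Z-zt)<4)&(hsv[...,2]<80)
    out=[]
    for k in (bed,til):
        P=[]
        for u in range(u0,u1,4):
            v=np.flatnonzero(k[150:vmax,u])
            if len(v): P.append(W[150+v[0],u])
        P=np.array(P); f=np.polyfit(P[:,0],P[:,1],1)
        for _ in range(3):
            r=P[:,1]-np.polyval(f,P[:,0]); g=abs(r-np.median(r))<1.5; f=np.polyfit(P[g,0],P[g,1],1)
        out.append(f); print('yaw',round(f[0],4),'y@450,510,590',np.polyval(f,[450,510,590]).round(1),'z',P[g,2].mean().round(1),'n',g.sum(),len(P),'x',P[g,0].min().round(),P[g,0].max().round())
    return out
E
python3 - <<'E'
from h import *
z=np.load('w3.npz'); im,W=z['im'],z['W']
for u,v in [(450,260),(470,150),(470,190),(375,240),(375,280),(540,270)]: print(u,v,W[v,u].round(1),im[v,u])
fitgap(im,W,53,345,570)
g=(W[...,2]>105)&(W[...,2]<120)
E
```

```text
450 260 [ 499.5 -140.6   44.8] [41 51 62]
470 150 [512.6 -93.9  13.7] [143 143 135]
470 190 [ 509.6 -111.3   29.3] [204 208 209]
375 240 [ 464.1 -130.8   54.4] [139 179 203]
375 280 [nan nan nan] [ 79 121  39]
540 270 [ 536.9 -140.8   51.5] [124 162 184]
yaw 0.0561 y@450,510,590 [-107.3 -103.9  -99.4] z 29.0 n 57 57 x 452.0 555.0
yaw 0.0598 y@450,510,590 [-130.5 -126.9 -122.1] z 50.1 n 29 33 x 452.0 542.0
```

>>> {"method": "drive_tool", "body": {
  "rows": [1, 0, 0.3, -0.3, 0, 0, 0, 1, 0, 0, -0.4, 0, 0, 0, 1, 0, 0, -0.2, 0, 0, 0, 1, 0, 0, 0, 0, 0, 0, 1, 0, 0, 0, 0, 0, 0]
}}

```text
time_s: 9.12
tcp_pos: [440.6, -150.2, 89.7]
orientation: [[-0.059, 0.998, -0.0], [0.998, 0.059, -0.0], [-0.0, -0.0, -1.0]]
force: [0.5, -0.8, -2.9]
opening: 7.9
```

>>> {"method": "drive_tool", "body": {
  "rows": [1, 0, 0, -0.1, 0, 0, 0, 1, 0, 0, 0, 0, 0, 0, 1, 0, 0, 0, 0, 0, 0]
}}

```text
time_s: 9.5
tcp_pos: [440.6, -150.2, 88.8]
orientation: [[-0.059, 0.998, 0.0], [0.998, 0.059, 0.0], [0.0, 0.0, -1.0]]
force: [-0.8, -0.4, -1.4]
opening: 8.0
```

>>> {"method": "drive_tool", "body": {
  "rows": [1, 0, 0, -0.1, 0, 0, 0, 1, 0, 0, 0, 0, 0, 0, 1, 0, 0, 0, 0, 0, 0]
}}

```text
time_s: 9.88
tcp_pos: [440.6, -150.2, 87.7]
orientation: [[-0.059, 0.998, 0.0], [0.998, 0.059, 0.0], [0.0, 0.0, -1.0]]
force: [-1.3, -0.2, -1.5]
opening: 7.6
```

>>> {"method": "drive_tool", "body": {
  "rows": [1, 0, 0, -0.05, 0, 0, 0, 1, 0, 0, 0, 0, 0, 0, 1, 0, 0, 0, 0, 0, 0]
}}

```text
time_s: 10.25
tcp_pos: [440.6, -150.2, 87.4]
orientation: [[-0.059, 0.998, 0.0], [0.998, 0.059, -0.0], [-0.0, 0.0, -1.0]]
force: [-0.6, -0.4, 4.1]
opening: 7.5
```

>>> {"method": "drive_tool", "body": {
  "rows": [1, 0, 0, -0.05, 0, 0, 0, 1, 0, 0, 0, 0, 0, 0, 1, 0, 0, 0, 0, 0, 0]
}}

```text
time_s: 10.62
tcp_pos: [440.5, -150.2, 87.4]
orientation: [[-0.059, 0.998, 0.001], [0.998, 0.059, -0.0], [-0.001, 0.001, -1.0]]
force: [-2.3, 0.6, 10.2]
opening: 7.2
```

>>> {"method": "drive_tool", "body": {
  "rows": [1, 0, 0, -0.05, 0, 0, 0, 1, 0, 0, 0, 0, 0, 0, 1, 0, 0, 0, 0, 0, 0]
}}

```text
time_s: 11.0
tcp_pos: [440.4, -150.2, 87.3]
orientation: [[-0.059, 0.998, 0.001], [0.998, 0.059, -0.001], [-0.001, 0.001, -1.0]]
force: [-2.9, 1.2, 15.7]
opening: 8.0
```

>>> {"method": "drive_tool", "body": {
  "rows": [1, 0, 0, 0.07, 0, 0, 0, 1, 0, 0, 0, 0, 0, 0]
}}

```text
time_s: 11.25
tcp_pos: [440.5, -150.2, 87.4]
orientation: [[-0.059, 0.998, 0.0], [0.998, 0.059, -0.0], [-0.0, 0.0, -1.0]]
force: [-2.6, -0.1, 8.3]
opening: 7.6
```

Run:
```python
from h import *
s,im,W=look('w4')
fitgap(im,W,42,345,570)
print(np.arctan2(s['orientation'][1][1],s['orientation'][0][1]))
```

```text
[ 440.5 -150.2   87.4] [-2.61 -0.05  8.31]
yaw 0.0588 y@450,510,590 [-107.3 -103.8  -99.1] z 29.2 n 57 57 x 451.0 548.0
yaw 0.0554 y@450,510,590 [-127.3 -124.  -119.5] z 38.9 n 29 31 x 452.0 540.0
0.0590893772984694
```

View pics/w4.png

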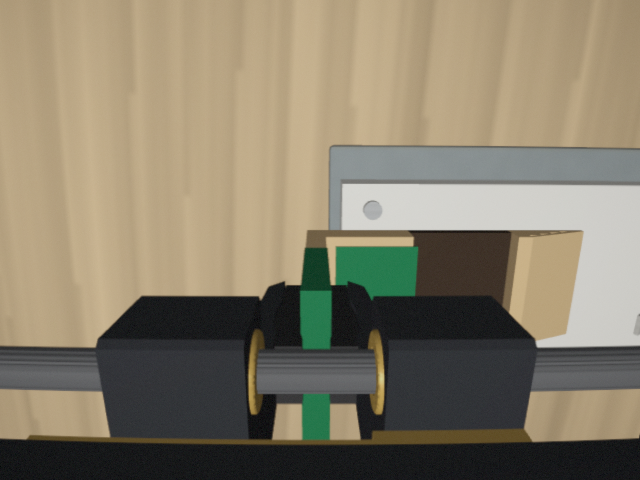

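>>> {"method": "drive_tool", "body": {
  "rows": [1, 0.5, 0.03, 0.03, 0, 0, 0, 1, 0.5, 0.03, 0, 0, 0, 0, 1, 0.5, 0.03, 0, 0, 0, 0, 1, 0.5, 0.03, 0, 0, 0, 0, 1, 0.5, 0.03, 0, 0, 0, 0, 1, 0.5, 0.03, 0, 0, 0, 0, 1, 0, 0, 0, 0, 0, 0]
}}

```text
time_s: 12.18
tcp_pos: [469.0, -149.0, 87.5]
orientation: [[-0.058, 0.998, -0.003], [0.998, 0.058, -0.001], [-0.001, -0.003, -1.0]]
force: [-3.9, 0.4, 8.3]
opening: 7.4
```

>>> {"method": "drive_tool", "body": {
  "rows": [1, 0.3, 0.015, 0, 0, 0, 0, 1, 0.3, 0.02, 0, 0, 0, 0, 1, 0.3, 0.015, 0, 0, 0, 0, 1, 0.3, 0.02, 0, 0, 0, 0, 1, 0, 0, 0, 0, 0, 0]
}}

```text
time_s: 12.8
tcp_pos: [480.1, -148.4, 87.5]
orientation: [[-0.058, 0.998, -0.005], [0.998, 0.058, -0.002], [-0.001, -0.005, -1.0]]
force: [-6.4, -0.8, 11.1]
opening: 7.8
```

>>> {"method": "drive_tool", "body": {
  "rows": [1, 0.3, 0.02, 0.04, 0, 0, 0, 1, 0.3, 0.02, 0, 0, 0, 0, 1, 0.3, 0.02, 0, 0, 0, 0, 1, 0.3, 0.02, 0, 0, 0, 0, 1, 0, 0, 0, 0, 0, 0]
}}

```text
time_s: 13.42
tcp_pos: [487.9, -148.3, 87.4]
orientation: [[-0.058, 0.998, -0.013], [0.998, 0.057, -0.003], [-0.003, -0.013, -1.0]]
force: [-12.9, 0.0, 13.8]
opening: 7.8
```

>>> {"method": "drive_tool", "body": {
  "rows": [1, 0.3, 0.02, 0, 0, 0, 0, 1, 0.3, 0.02, 0, 0, 0, 0, 1, 0.2, 0.01, 0, 0, 0, 0, 1, 0, 0, 0, 0, 0, 0]
}}

```text
time_s: 13.92
tcp_pos: [495.5, -148.0, 87.5]
orientation: [[-0.057, 0.998, -0.014], [0.998, 0.057, -0.004], [-0.003, -0.014, -1.0]]
force: [-14.0, -0.0, 15.7]
opening: 7.8
```

>>> {"method": "drive_tool", "body": {
  "rows": [1, 0.2, 0.01, 0.04, 0, -0.006, 0, 1, 0.2, 0.01, 0.04, 0, -0.006, 0, 1, 0.2, 0.01, 0, 0, 0, 0, 1, 0, 0, 0, 0, 0, 0]
}}

```text
time_s: 14.42
tcp_pos: [503.1, -147.3, 87.5]
orientation: [[-0.058, 0.998, 0.001], [0.998, 0.058, -0.002], [-0.002, 0.001, -1.0]]
force: [-9.3, -0.6, 5.4]
opening: 7.9
```

>>> {"method": "drive_tool", "body": {
  "rows": [1, 0.15, 0.01, 0, 0, 0, 0, 1, 0.15, 0.01, 0, 0, 0, 0, 1, 0, 0, 0, 0, 0, 0]
}}

```text
time_s: 14.8
tcp_pos: [509.7, -146.4, 87.6]
orientation: [[-0.058, 0.998, 0.008], [0.998, 0.058, -0.0], [-0.001, 0.008, -1.0]]
force: [-2.8, -0.8, -4.1]
opening: 7.5
```

>>> {"method": "drive_tool", "body": {
  "rows": [1, 0.15, 0.01, 0, 0, 0, 0, 1, 0.15, 0.01, 0, 0, 0, 0, 1, 0, 0, 0, 0, 0, 0]
}}

```text
time_s: 15.18
tcp_pos: [515.6, -145.3, 88.5]
orientation: [[-0.059, 0.998, 0.014], [0.998, 0.059, 0.001], [-0.0, 0.014, -1.0]]
force: [0.1, 0.0, -4.6]
opening: 7.3
```

>>> {"method": "drive_tool", "body": {
  "rows": [1, 0, 0, -0.05, 0, 0.006, 0, 1, 0, 0, -0.03, 0, 0.006, 0, 1, 0, 0, 0, 0, 0, 0, 1, 0, 0, 0, 0, 0, 0]
}}

```text
time_s: 15.68
tcp_pos: [515.7, -145.5, 87.9]
orientation: [[-0.059, 0.998, 0.003], [0.998, 0.059, 0.001], [0.0, 0.003, -1.0]]
force: [3.6, 0.7, -4.1]
opening: 8.0
```

Run:
```python
from h import *
s,im,W=look('w5')
fitgap(im,W,42,200,560)
```

```text
[ 515.7 -145.5   87.9] [ 3.58  0.7  -4.12]
yaw 0.0578 y@450,510,590 [-107.3 -103.8  -99.2] z 29.1 n 90 90 x 464.0 618.0
yaw 0.06 y@450,510,590 [-127.  -123.4 -118.7] z 38.8 n 38 40 x 511.0 615.0
```

View pics/w5.png

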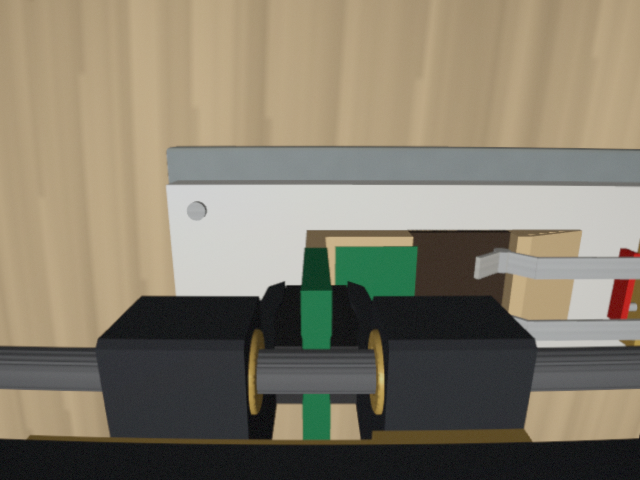

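The left clip crosses the ridge: tip at (480,265), bend at (535,265). The red plate is at (622,285). Depth along the clip will tell whether it rides or has snapped.

Run:
```python
from h import *
z=np.load('w5.npz'); im,W=z['im'],z['W']
O=np.array([576.4,-145.2]);a=.0585;R=np.array([[np.cos(a),np.sin(a)],[-np.sin(a),np.cos(a)]])
def st(p): return np.r_[R@(p[:2]-O),p[2]-30].round(1)
for u in range(474,640,6): 
    vs=[266] if u<500 else [262] if u<520 else [268]
    print(u,[st(W[v,u]) for v in vs], im[vs[0],u])
print('toe',[(u,st(W[240,u])) for u in range(560,600,4)])
print('red',[(u,st(W[285,u]),im[285,u]) for u in range(600,640,4)])
```

```text
474 [array([ 8.9, 10.5,  5.3])] [70 76 83]
480 [array([ 5.9, 15.2, 19. ])] [151 156 157]
486 [array([ 9.3, 14.5, 17. ])] [145 151 152]
492 [array([13.5, 13.1, 13.1])] [143 148 151]
498 [array([17.1, 12.3, 10.7])] [158 160 160]
504 [array([19.1, 14.4, 11.5])] [169 169 168]
510 [array([21.4, 14.6, 12.3])] [172 171 169]
516 [array([22.7, 15.4, 14.8])] [171 171 170]
522 [array([25.1, 13.1, 15.6])] [166 167 165]
528 [array([26.9, 13.6, 17.1])] [165 165 163]
534 [array([28.6, 14.1, 18.5])] [168 167 166]
540 [array([30.9, 14.3, 19. ])] [171 170 169]
546 [array([33.2, 14.4, 19.3])] [170 170 168]
552 [array([35.5, 14.5, 19.7])] [172 172 170]
558 [array([38.1, 14.4, 19.6])] [169 170 168]
564 [array([41.2, 14.1, 18.6])] [172 172 171]
570 [array([43.4, 14.2, 19.1])] [170 171 169]
576 [array([45.7, 14.4, 19.6])] [169 170 168]
582 [array([48.8, 14.1, 18.8])] [171 171 169]
588 [array([50.4, 14.6, 20.1])] [168 168 166]
594 [array([52.7, 14.7, 20.6])] [170 170 169]
600 [array([55.5, 14.6, 20.2])] [170 169 167]
606 [array([58. , 14.6, 20.3])] [167 168 166]
612 [array([60.4, 14.6, 20.5])] [168 167 165]
[... 544 characters left out ...]
ay([72.1, -1. , -0.4]), array([194, 200, 200], dtype=uint8)), (604, array([73.7, -0.8,  0.2]), array([194, 200, 200], dtype=uint8)), (608, array([76.6, -1.3, -1.1]), array([194, 199, 200], dtype=uint8)), (612, array([77.5, -0.8,  0.4]), array([166, 171, 182], dtype=uint8)), (616, array([77. ,  0.5,  3.5]), array([ 12,  14, 112], dtype=uint8)), (620, array([78.2,  0.8,  4.3]), array([ 16,  21, 114], dtype=uint8)), (624, array([77.9,  1.9,  7.2]), array([ 13,  12, 111], dtype=uint8)), (628, array([76.7,  3.4, 11. ]), array([ 32,  37, 183], dtype=uint8)), (632, array([80.1,  2.6,  9.1]), array([ 36,  39, 189], dtype=uint8)), (636, array([86.2,  0.6,  4.1]), array([ 45,  93, 117], dtype=uint8))]
```

Run:
```python
import cv2
im=cv2.imread('pics/w5.png')[220:360,390:640]
cv2.imwrite('pics/w5c.png',cv2.resize(im,None,fx=3,fy=3,interpolation=cv2.INTER_CUBIC))
```

```text
(no output)
```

View pics/w5c.png

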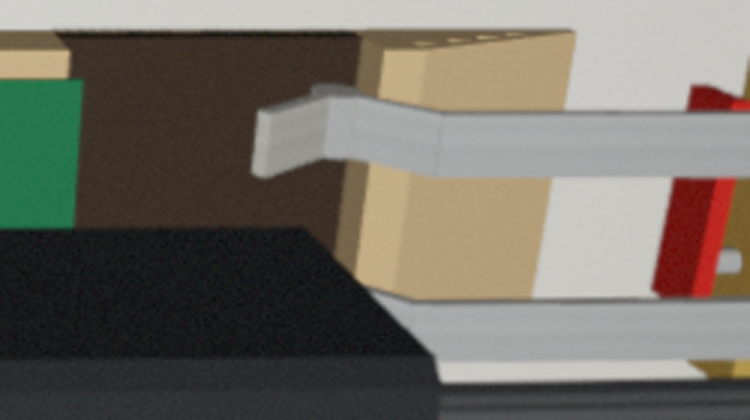

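The crop shows the left nose in the groove and the toe at stage x≈58. The plate face is at about 77, so some 19 mm remain. Advancing 12 mm, then small steps by feel.

>>> {"method": "drive_tool", "body": {
  "rows": [1, 0.2, 0.01, -0.03, 0, 0, 0, 1, 0.25, 0.01, -0.03, 0, 0, 0, 1, 0.25, 0.015, 0, 0, 0, 0, 1, 0.25, 0.015, 0, 0, 0, 0, 1, 0.15, 0.01, 0, 0, 0, 0, 1, 0, 0, 0, 0, 0, 0, 1, 0, 0, 0, 0, 0, 0]
}}

```text
time_s: 16.6
tcp_pos: [519.7, -145.9, 87.4]
orientation: [[-0.058, 0.998, -0.011], [0.998, 0.058, -0.003], [-0.002, -0.011, -1.0]]
force: [-10.7, 0.1, 13.2]
opening: 7.5
```

>>> {"method": "drive_tool", "body": {
  "rows": [1, 0.1, 0.006, 0, 0, 0, 0, 1, 0.1, 0.006, 0, 0, 0, 0, 1, 0, 0, 0, 0, 0, 0]
}}

```text
time_s: 16.98
tcp_pos: [521.6, -146.0, 87.5]
orientation: [[-0.058, 0.998, -0.011], [0.998, 0.058, -0.003], [-0.003, -0.011, -1.0]]
force: [-11.1, -0.0, 15.2]
opening: 8.2
```

>>> {"method": "drive_tool", "body": {
  "rows": [1, 0, 0, 0.03, 0, 0, 0, 1, 0, 0, 0.03, 0, 0, 0, 1, 0, 0, 0, 0, 0, 0]
}}

```text
time_s: 17.35
tcp_pos: [523.7, -146.0, 87.5]
orientation: [[-0.058, 0.998, -0.008], [0.998, 0.058, -0.002], [-0.002, -0.008, -1.0]]
force: [-5.5, -1.4, 4.1]
opening: 7.6
```

>>> {"method": "drive_tool", "body": {
  "rows": [1, 0.1, 0.006, 0.02, 0, 0, 0, 1, 0.1, 0.006, 0, 0, 0, 0, 1, 0, 0, 0, 0, 0, 0]
}}

```text
time_s: 17.73
tcp_pos: [528.8, -145.2, 87.6]
orientation: [[-0.059, 0.998, -0.002], [0.998, 0.059, -0.0], [-0.0, -0.002, -1.0]]
force: [-3.4, -1.3, -0.8]
opening: 7.6
```

>>> {"method": "drive_tool", "body": {
  "rows": [1, 0.1, 0.006, 0, 0, 0, 0, 1, 0.1, 0.006, 0, 0, 0, 0, 1, 0, 0, 0, 0, 0, 0, 1, 0, 0, 0, 0, 0, 0]
}}

```text
time_s: 18.23
tcp_pos: [531.8, -144.6, 87.8]
orientation: [[-0.059, 0.998, 0.0], [0.998, 0.059, 0.0], [0.0, 0.0, -1.0]]
force: [-2.3, -1.0, -2.6]
opening: 7.8
```

>>> {"method": "drive_tool", "body": {
  "rows": [1, 0.1, 0.006, 0, 0, 0, 0, 1, 0.05, 0.003, 0, 0, 0, 0, 1, 0, 0, 0, 0, 0, 0, 1, 0, 0, 0, 0, 0, 0]
}}

```text
time_s: 18.73
tcp_pos: [533.2, -144.6, 87.9]
orientation: [[-0.059, 0.998, 0.0], [0.998, 0.059, 0.0], [0.0, 0.0, -1.0]]
force: [-1.2, 0.2, -2.0]
opening: 7.7
```

```bash
cat >> h.py <<'E'
O=np.array([576.4,-145.2]);a=.0585;RS=np.array([[np.cos(a),np.sin(a)],[-np.sin(a),np.cos(a)]])
def st(P): P=np.asarray(P); return np.c_[(P[...,:2].reshape(-1,2)-O)@RS.T,P[...,2].ravel()-30]
def scan(im,W):
    # tile side edge row profile near left edge, plus red face
    hsv=cv2.cvtColor(im,cv2.COLOR_BGR2HSV)
    for v in (236,240,244):
        row=st(W[v]); k=(abs(hsv[v,:,0].astype(int)-15)<10)&(hsv[v,:,1]>60)&(row[:,2]>0)&(row[:,2]<14); u=np.flatnonzero(k&(np.arange(640)>500))
        if len(u): print('toe edge u',u[-1],row[u[-1]].round(1))
    m=((hsv[...,0]<8)|(hsv[...,0]>172))&(hsv[...,1]>150)&(W[...,2]>30)&(W[...,2]<45); S=st(W[m]); S=S[(S[:,2]>2)&(S[:,2]<8)]
    if len(S): print('red face x med',np.median(S[:,0]).round(1),len(S))
E
python3 - <<'E'
from h import *
z=np.load('w5.npz'); scan(z['im'],z['W'])
s,im,W=look('w6'); scan(im,W); fitgap(im,W,42,200,560)
E
```

```text
toe edge u 580 [56.9 23.2  1.9]
toe edge u 579 [56.1 21.6  2.8]
toe edge u 579 [56.7 19.6  2.3]
red face x med 78.0 459
[ 533.2 -144.6   87.9] [-1.22  0.22 -1.96]
toe edge u 637 [94.3 25.2  9.7]
toe edge u 637 [95.5 23.1  8.7]
toe edge u 636 [94.1 21.8 10.4]
red face x med 78.1 392
yaw 0.0567 y@450,510,590 [-107.2 -103.8  -99.2] z 29.4 n 90 90 x 481.0 635.0
yaw 0.059 y@450,510,590 [-127.2 -123.7 -118.9] z 39.2 n 37 40 x 529.0 632.0
```

>>> {"method": "drive_tool", "body": {
  "rows": [1, 0.05, 0.003, -0.02, 0, 0, 0, 1, 0.05, 0.003, 0, 0, 0, 0, 1, 0, 0, 0, 0, 0, 0, 1, 0, 0, 0, 0, 0, 0]
}}

```text
time_s: 19.27
tcp_pos: [534.2, -144.6, 87.6]
orientation: [[-0.059, 0.998, 0.0], [0.998, 0.059, 0.0], [0.0, 0.0, -1.0]]
force: [-2.1, -0.2, -2.0]
opening: 7.8
```

>>> {"method": "drive_tool", "body": {
  "rows": [1, 0.05, 0.003, 0, 0, 0, 0, 1, 0.05, 0.003, 0, 0, 0, 0, 1, 0, 0, 0, 0, 0, 0, 1, 0, 0, 0, 0, 0, 0]
}}

```text
time_s: 19.77
tcp_pos: [535.2, -144.6, 87.7]
orientation: [[-0.059, 0.998, 0.0], [0.998, 0.059, 0.0], [0.0, 0.0, -1.0]]
force: [-1.3, 0.1, -1.9]
opening: 7.6
```

Run:
```python
from h import *
s,im,W=look('w7'); scan(im,W)
a=cv2.imread('pics/w6.png')[225:345,520:640]; b=im[225:345,520:640]
cv2.imwrite('pics/w7c.png',cv2.resize(np.hstack([a,b]),None,fx=3.3,fy=3.3,interpolation=cv2.INTER_CUBIC))
```

```text
[ 535.2 -144.6   87.7] [-1.31  0.07 -1.93]
toe edge u 633 [94.2 25.2  9.8]
toe edge u 633 [95.6 23.1  8.6]
toe edge u 632 [95.1 21.5  9.1]
red face x med 78.1 412
```

View pics/w7c.png

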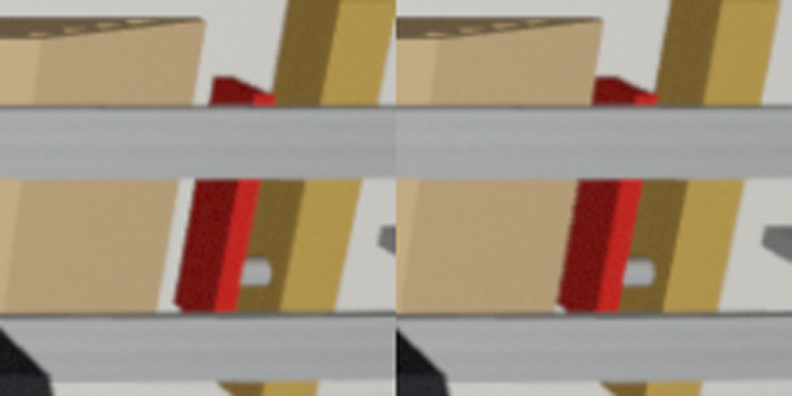

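Left half (before): a gap of about 2 mm between toe and red plate. Right half (now, +2 mm): the toe is just meeting the plate, which hasn't moved against the brass. So contact is at TCP x ≈ 535.4, and I aim for ≈ 537.4.

>>> {"method": "drive_tool", "body": {
  "rows": [1, 0.05, 0.003, 0, 0, 0, 0, 1, 0.05, 0.003, 0, 0, 0, 0, 1, 0, 0, 0, 0, 0, 0, 1, 0, 0, 0, 0, 0, 0]
}}

```text
time_s: 20.32
tcp_pos: [536.2, -144.5, 87.7]
orientation: [[-0.059, 0.998, 0.0], [0.998, 0.059, 0.0], [0.0, 0.0, -1.0]]
force: [-2.9, -0.2, -1.6]
opening: 7.4
```

>>> {"method": "drive_tool", "body": {
  "rows": [1, 0.05, 0.003, 0, 0, 0, 0, 1, 0.03, 0.002, 0, 0, 0, 0, 1, 0, 0, 0, 0, 0, 0, 1, 0, 0, 0, 0, 0, 0]
}}

```text
time_s: 20.82
tcp_pos: [536.6, -144.5, 87.6]
orientation: [[-0.059, 0.998, -0.0], [0.998, 0.059, -0.0], [-0.0, -0.0, -1.0]]
force: [-3.5, -0.0, -1.3]
opening: 7.5
```

```bash
cat >> h.py <<'E'
def press(im):
    # px from bright-red right edge to brass side/top boundary, rows between the clips, subpixel by gradient
    out=[]
    for v in range(283,302):
        r=im[v,560:640].astype(float); red=r[:,2]-r[:,1]; lum=r[:,1]
        k=np.flatnonzero(red>80)
        if not len(k): continue
        e=k[-1]; 
        for i in range(e,len(r)-1):   # red falling edge through 60
            if red[i]>60>=red[i+1]: e=i+(red[i]-60)/(red[i]-red[i+1]); break
        b=None
        for i in range(int(e)+4,len(r)-1):
            if lum[i]<122<=lum[i+1] and red[i+1]>15: b=i+(122-lum[i])/(lum[i+1]-lum[i]); break
        if b: out.append(b-e)
    return np.round(np.median(out),2) if out else None,len(out)
E
python3 - <<'E'
from h import *
s,im,W=look('w8')
for n in (6,7,8): print(n,press(cv2.imread(f'pics/w{n}.png')))
b=im[225:345,520:640]
cv2.imwrite('pics/w8c.png',cv2.resize(np.hstack([cv2.imread('pics/w7.png')[225:345,520:640],b]),None,fx=3.3,fy=3.3,interpolation=cv2.INTER_CUBIC))
E
```

```text
[ 536.6 -144.5   87.6] [-3.52 -0.02 -1.28]
6 (np.float64(13.11), 19)
7 (np.float64(13.34), 19)
8 (np.float64(12.44), 19)
```

View pics/w8c.png

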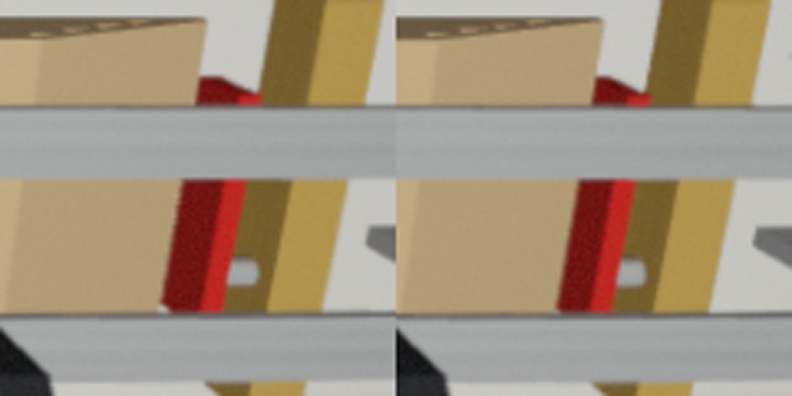

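About 0.5 mm is pressed so far (the red-to-brass distance shrank ~1 px at ~2 px/mm). Pressing on 1.5 mm in small steps.

>>> {"method": "drive_tool", "body": {
  "rows": [1, 0.05, 0.003, 0, 0, 0, 0, 1, 0.05, 0.003, 0, 0, 0, 0, 1, 0, 0, 0, 0, 0, 0, 1, 0, 0, 0, 0, 0, 0]
}}

```text
time_s: 21.38
tcp_pos: [537.5, -144.4, 87.6]
orientation: [[-0.059, 0.998, -0.001], [0.998, 0.059, -0.0], [-0.0, -0.001, -1.0]]
force: [-4.5, 0.3, -1.3]
opening: 7.8
```

>>> {"method": "drive_tool", "body": {
  "rows": [1, 0.05, 0.003, 0, 0, 0, 0, 1, 0.03, 0.002, 0, 0, 0, 0, 1, 0, 0, 0, 0, 0, 0, 1, 0, 0, 0, 0, 0, 0]
}}

```text
time_s: 21.88
tcp_pos: [537.8, -144.4, 87.5]
orientation: [[-0.059, 0.998, -0.002], [0.998, 0.059, -0.0], [-0.0, -0.002, -1.0]]
force: [-5.0, 0.6, -1.1]
opening: 7.9
```

Run:
```python
from h import *
s,im,W=look('w9'); print(press(im))
```

```text
[ 537.8 -144.4   87.5] [-5.01  0.56 -1.11]
(np.float64(9.94), 19)
```

>>> {"method": "drive_tool", "body": {
  "rows": [1, 0.05, 0.003, -0.02, 0, 0, 0, 1, 0, 0, 0, 0, 0, 0, 1, 0, 0, 0, 0, 0, 0]
}}

```text
time_s: 22.3
tcp_pos: [537.9, -144.5, 87.5]
orientation: [[-0.059, 0.998, -0.003], [0.998, 0.059, -0.001], [-0.0, -0.003, -1.0]]
force: [-7.5, -0.9, 2.3]
opening: 7.7
```

Run:
```python
from h import *
s,im,W=look('w10'); print(press(im)); fitgap(im,W,42,200,560)
```

```text
[ 537.9 -144.5   87.5] [-7.5  -0.9   2.34]
(np.float64(9.87), 19)
yaw 0.0586 y@450,510,590 [-107.3 -103.8  -99.1] z 29.4 n 90 90 x 486.0 639.0
yaw 0.059 y@450,510,590 [-127.3 -123.8 -119. ] z 39.1 n 37 40 x 533.0 636.0
```

Centred (gap 20.0 mm), yaw matches within 0.001 rad, and the plate is in by about 1.75 mm. Releasing.

>>> {"method": "drive_tool", "body": {
  "rows": [0.55, 0, 0, 0, 0, 0, 0, 0.55, 0, 0, 0, 0, 0, 0, 0.55, 0, 0, 0, 0, 0, 0, 0.55, 0, 0, 0, 0, 0, 0]
}}

```text
time_s: 22.85
tcp_pos: [539.9, -144.2, 87.6]
orientation: [[-0.059, 0.998, 0.001], [0.998, 0.059, 0.0], [0.0, 0.001, -1.0]]
force: [0.5, 0.1, -0.2]
opening: 19.7
```

Run:
```python
from h import *
s,im,W=look('w11'); print(press(im)); fitgap(im,W,42,200,560); scan(im,W)
h=cv2.cvtColor(im,cv2.COLOR_BGR2HSV); k=np.flatnonzero((h[300,:,0]>50)&(h[300,:,0]<90)&(h[300,:,1]>100)); print('wall px',k.min(),k.max(),k[k<345].max())
```

```text
[ 539.9 -144.2   87.6] [ 0.51  0.13 -0.21]
(np.float64(9.87), 19)
yaw 0.0571 y@450,510,590 [-107.2 -103.8  -99.2] z 29.3 n 90 90 x 488.0 642.0
yaw 0.0586 y@450,510,590 [-127.2 -123.7 -119. ] z 38.9 n 37 40 x 534.0 637.0
toe edge u 623 [94.5 25.3  9.9]
toe edge u 622 [94.7 23.4  9.5]
toe edge u 621 [94.8 21.6  9.3]
red face x med 79.5 399
wall px 294 402 343
```

>>> {"method": "drive_tool", "body": {
  "rows": [0.55, 0, 0, 1, 0, 0, 0, 0.55, 0, 0, 3, 0, 0, 0, 0.55, 0, 0, 4, 0, 0, 0, 0.55, 0, 0, 4, 0, 0, 0, 0.55, 0, 0, 2, 0, 0, 0, 0.55, 0, 0, 0, 0, 0, 0, 0.55, 0, 0, 0, 0, 0, 0]
}}

```text
time_s: 23.78
tcp_pos: [538.6, -144.4, 226.8]
orientation: [[-0.059, 0.998, -0.001], [0.998, 0.059, -0.0], [0.0, -0.001, -1.0]]
force: [-1.0, 0.3, 0.1]
opening: 19.8
```

Run:
```python
from h import *
s,im,W=look('w12'); cv2.imwrite('pics/w12b.png',cv2.resize(im[120:330,180:500],None,fx=2.5,fy=2.5,interpolation=cv2.INTER_CUBIC))
```

```text
[ 538.6 -144.4  226.8] [-0.97  0.34  0.05]
```

View pics/w12b.png

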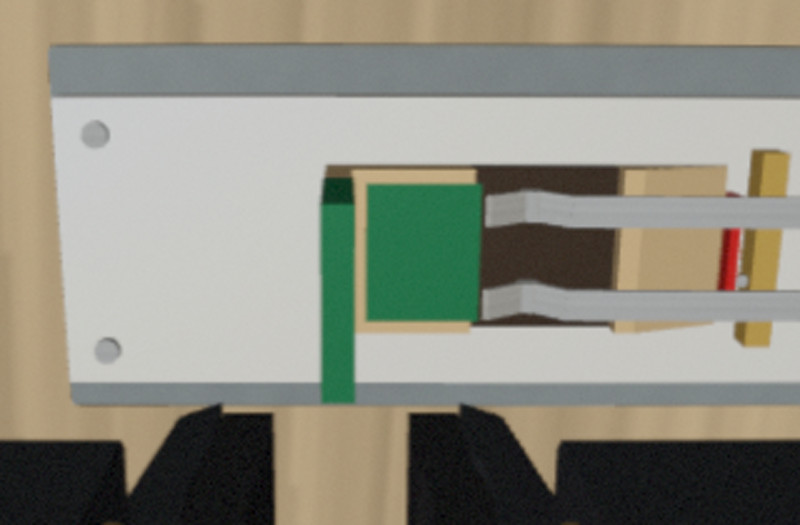

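Both clips are down in the groove, and the tile is straight and centred. The toe touches the red plate and the hand is clear. Handing in.

```bash
python3 -c "
from workcell import order
print(order.close_job())"
```

```text
the job is handed in; nothing more can be done
None
```

The green tile is mounted on the stage and the job is handed in at about 24 s. I gripped it by the upright, set it on the bed, slid it under both clips until they snapped into the groove, pressed the plate gently, let go and lifted clear.

**Last checks:**
- **Clips:** the final picture shows both noses down in the groove. I judged this from pictures and depth, as the clip angles can't be read directly.
- **Plate:** it was pressed in about 1.75 mm by image estimate, and there was no measurable spring-back on release. The toe still touches it in the final picture.
- **Alignment:** the gap from tile edge to bed edge was 19.9 mm, against 20 mm for centred. Yaw matched the stage to about 0.002 rad.
- **Hand:** it is about 14 cm up and touching nothing. I kept it clear of the stage, the clips and the other things, but did not take a closing picture of those other things.

**What went less smoothly:**
- **Force and lag:** partway through the slide the tile pressed down on the bed with up to 16 N, and the arm lagged by 6 to 7 mm. I eased the height to relieve it.
- **Heel lift:** the heel rose about 1 mm around the moment the clips snapped. I lowered it again before reaching the plate.

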